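# Shut the counter drawer and clamp its sliding locking leg at the mark

### The arm

A 7-joint arm with a two-finger parallel gripper is mounted at the origin on the work surface. World frame = base frame: x ahead of the robot, y to its left, z up, the work surface at z = 0. Lengths are in m, angles in rad, forces in N, time in s.
With the tool pointing down it reaches from about 0.425 to 0.95 m from the base axis. Payload 16.7 kg.
Tool frame: the origin (TCP) lies at the very end of the fingers, on their centre line; the grasp point (between the pads) lies 19 mm behind it; z points along the fingers, y is the line along which they close (so a half turn about z gives the same grasp; the last joint's range is limited). The gripper opens to 94 mm and grips with 3 to 60 N. Pads are 16 mm wide; open, the fingers measure 119 mm over their backs; the gripper's body (75 mm by 177 mm) begins 78 mm behind the grasp point.
Start: joints at [0.973, 0.426, 0.074, 1.606, -0.034, 1.111, -0.067], TCP at [0.293, -0.608, 0.205] pointing down, gripper open.
Joint ranges: [-2.85, 2.85], [-0.5, 2.14], [-1.23, 1.37], [0.21, 2.46], [-1.02, 4.16], [0.16, 2.05], [-2.73, 2.73]. Speed limits (rad/s): [1.89, 1.89, 2.39, 2.39, 3.01, 3.01, 3.01].

### API

Orientations are given as a rotation vector (axis times angle).
In Python, from bench import robot gives the robot as it stands. The module is installed in compiled form; this text tells all that it offers.
- The arm moves only by the tool step_arm, never from a script. Its argument "series" is a list of rows, each an object with "translation": the shift along the tool's x, y, z scaled (see below), a list of three; "dr": the turn, a rotation vector about the tool's x, y, z scaled (see below), a list of three. In form: [{"translation": [dx, dy, dz], "dr": [ax, ay, az]}, ...]. A call has 1 to 12 rows; each row is the pose to reach, as a shift and turn from the pose commanded when the call began, along the tool's axes at that moment; what a row does not reach only later rows make up. The controller multiplies each number of a shift by 0.4 m and each number of a turn by 90 degrees. A row lasts 1/12 s, in which the tool goes at most 41.7 mm and 7.16 degrees, less where a joint would pass 70% of its speed; a pose out of reach is approached as far as the arm can. A call with a number of a shift or a turn outside -1 to 1 is refused whole. A call with a gripper value outside its range is refused whole. "claw" is the closure, from -1 (fully open) to 1 (shut), set as the call begins (left out, the last holds). The fingers move at their own pace and stop on an object; "grip_force" is the grip in N (left out, the last holds). Time passes only in rows, so rows that repeat a pose let the fingers close. It gives the time, the measured TCP pose, the force, the opening and the grip force at its end, in the units of the state.
- robot.observe(): the state, without advancing time (a new reading comes with each control period).
- robot.get_image(name): name is "scene" or "top" or "wrist"; returns (picture, depth): 384x512x3 uint8, red, green, blue; 384x512 float32, m along the optical axis (not along the pixel's ray), 0 where there is no reading.
- robot.calibration(name): a dict with "camera_matrix" (3x3 intrinsics, pixels), "k1" (the pictures are not rectified: a ray, as slopes to the right and down, at radius r is drawn at 1 + k1 r^2 times it, then the intrinsics apply), "extrinsics" (4x4, takes a point from world to camera coordinates). Camera axes: x right, y up, looking along -z (the intrinsics and any distortion apply to the point x, -y, -z); pixel columns grow to the right and rows downward; lengths in m; the calibration is good to about 2 mm. A picture is of the moment at which its call begins: read the wrist's pose just before it. calibration takes no time and is no camera call; for the wrist camera it gives the pose at the moment of the call.
- robot.job_done(): hands the job in; it is judged then, once.
Trained networks look in the newest picture that a camera, given by its name, has taken for a name from the list of things; names that differ only in an ending like _2 or _b are one class to them, and where a whole thing is asked for, a point or a joint stands for the part that bears it (a point fixed in the world has none). Each returns a list of dicts, best first, with "p" (0 to 1); they miss things now and then, are a little off and sometimes report something else, mostly with a low value. They report only what shows in the picture. A call takes as long as a camera call.
- robot.find_in(name, camera): "xyz" ([x, y, z] in m, in world coordinates, good to about 4 mm: the middle of the surface that is visible of it).
- robot.mark_of(name, camera): "xyz" ([x, y, z] in m, in world coordinates, good to about 4 mm: a listed point, or the origin of a listed thing).
The state is a dict: "time": time; "qpos": joint angles; "dq": joint speeds; "tau": joint torques, N m; "position": TCP position; "orientation": TCP orientation; "force": force on the tool from outside, world axes, zero at the start; "ft_torque": the same for the moment, N m; "opening": finger opening in m; "gripper_force": force on a finger pad.
Only numpy, scipy, OpenCV 4.12 (cv2) and the standard library are available. Lean on these libraries where they do the work, as an engineer would, in place of code of your own. Each camera call takes 0.05 s, during which the arm holds its last target. There are 200 camera calls.

### The job

Lock up the drawer unit on the shop counter: first push the drawer fully home, then push the spring-loaded sliding leg to the left along its rail, by its push arm and with the cam lever still open, until its pointer is level with the upright mark. Hold it there and squeeze the lever closed against the leg; never close the lever away from the mark, and do not disturb the things around. Finish while holding: keep leg and lever firmly gripped together at the mark, as the leg springs back if let go.

Things in the scene. Friction and masses are not known exactly. Their poses are not given: they have to be found in the camera images.
- unit: Fixed low drawer unit of dark wood, 280 deep (x) x 430 wide (y) x 85 mm high. Origin: centre of its underside; the front (x = -140) faces the robot, +y is to the robot's left. On its top a dark steel rail, 28 wide, 8 high, runs along y at x = -115 (rail top z = 93), a 14 mm high stop at each end. The drawer spans y = -58 to 201; right of it is a fixed panel. Turned up to 0.2 rad.
- drawer (a joint): How far the drawer is pulled out along the unit's -x, m: 0 shut, 0.10 fully out; starts 0.04 to 0.08. About 2 N of friction, no spring: it stays where it is left. Fully home is below 0.006.
- drawer_face (a point): Middle of the drawer's outer front face (259 wide, 62 mm high, z = 10 to 72 mm, parallel to the unit's y); moves with the drawer; shut, it lies 2 mm proud of the unit's front. A thin bar handle 80 mm long, 14 mm above this point, stands out 18 mm from the face; beside it the face is free.
- leg: Steel sliding leg: an upright bar 16 thick (x), 100 long (y), 42 mm high. Origin: centre of its underside, on the rail top; axes as the unit's. Slides up to 140 mm along +y from its rest at unit y = -130; a spring of 4 to 5 N always pushes it back to rest. Cam lever on its front (-x) side, push arm on its back. Bar plus closed lever: 24 mm thick, from leg x = -16 to +8.
- leg_push (a point): Centre of the right-hand (-y) face of the push arm, the face to push on. The arm sticks out of the back (+x) of the bar: leg x = 8 to 60, y = 4 to 14, z = 5 to 39 mm; this point is at leg x = 34, y = 4, z = 22.
- leg_pointer (a point): End of the leg's pointer, a thin (3 mm) steel finger sticking out 26 mm to the back (+x) from the top of the bar near its left end: leg x = 34, y = 43.5, z = 42 mm. Below the same end a tongue reaches 43 mm forward of the leg's origin and hangs in front of the unit (leg y = 20 to 50, down to 49 mm below the rail top).
- lever (a joint): Angle of the cam lever, rad: 0 closed, flat along the bar's front; starts open at 0.30 to 0.40, free end swung out towards the robot. Stiff hinge, about 0.1 N m, no spring: stays where left. Closed is below 0.06. A gripper straddling bar and lever from above, its fingers just right of the push arm, closes the lever by closing.
- lever_tip (a point): Free end of the cam lever, on its middle line. The aluminium lever is 62 long, 6 thick, 24 mm high, its middle 26 mm above the rail top; upright pivot at leg x = -10, y = 30; from there it runs to the right, ending at leg y = -32 when closed.
- mark: Fixed length mark: an aluminium block 16 x 18 x 10 mm on the unit's top behind the rail (unit x = -60), carrying an upright plate 14 wide (x), 3 thick (y), its top 42 mm above the unit's top. Origin: centre of its underside, axes as the unit's. It stands 60 to 110 mm of leg travel away. At the mark: pointer and mark at the same y of the unit, within 6 mm.
- carton: Green carton 55 x 85 x 45 mm on the unit's top, towards its back; leave alone.
- jar: Jar 48 mm across, 70 mm high, on the unit's top, towards its back; leave alone.
- terminal: Grey card terminal 150 x 75 x 30 mm lying on the counter; leave alone.
- handset: Black telephone handset 160 x 45 x 24 mm lying on the counter; leave alone.
- soap: Bottle 56 mm across, 150 mm high; leave alone.
- tape_roll: Cardboard tape roll 90 mm across, 24 mm high; leave alone.
- mug: White mug 76 mm across, 85 mm high; leave alone.

How it is judged:
By the outcome, as a careful person would: the job done as asked, in the order asked, and still so for the second after the job is handed in, while the arm keeps its last pose, push and grip.
It also fails if it takes over 51 s, if anything falls off the work surface, if the arm or the gripper's body presses on something with over 40 N, if the wrist force passes 120 N, or if a joint passes its speed limit or range.

## Working session

There is one attempt and no reset: what is moved stays moved. The work goes in short steps, Python scripts to look and compute and a tool call to move; the robot and the scene stay as the last step left them, time stands still between calls to the robot, and variables do not carry over. Pictures are saved under pics/ and viewed, at most 10 in all, crops included, and the job is handed in when it is done.

Besides the shell and the picture viewer there is one more tool, called after "Call:" by a JSON object that holds its "method" and its "body". step_arm: Moves the arm, as the interface text tells. Its arguments: {"type":"object","properties":{"series":{"type":"array"},"claw":{"type":"number"},"grip_force":{"type":"number"}},"required":["series"]}

```bash
mkdir -p pics; cat > h.py <<'E'
import numpy as np, cv2
from bench import robot
from scipy.spatial.transform import Rotation as R
def save(cam,fn):
    im,d=robot.get_image(cam); cv2.imwrite('pics/'+fn,im[:,:,::-1]); return im,d
def pts(cam,d,uv,E=None):
    c=robot.calibration(cam); K=np.array(c['camera_matrix']);k=c['k1'];E=np.array(c['extrinsics']) if E is None else E
    uv=np.atleast_2d(uv); out=[]
    for u,v in uv:
        x=np.array([(u-K[0,2])/K[0,0],(v-K[1,2])/K[1,1]]); y=x.copy()
        for _ in range(8): y=x/(1+k*(y@y))
        z=d[int(round(v)),int(round(u))]
        p=np.array([y[0]*z,-y[1]*z,-z,1]); out.append((np.linalg.inv(E)@p)[:3])
    return np.array(out)
E
python3 - <<'E'
from h import *
s=robot.observe(); print(s['time'],s['position'],s['orientation'],s['force'],s['opening'])
save('scene','s0.png');save('top','t0.png')
for c in ['top','scene']:
    for n in ['unit','drawer_face','leg','leg_push','leg_pointer','lever_tip','mark']:
        r=robot.mark_of(n,c); print(c,n,[(round(a['p'],2),np.round(a['xyz'],3).tolist()) for a in r[:2]])
for n in ['carton','jar','terminal','handset','soap','tape_roll','mug']:
    r=robot.find_in(n,'top'); print(n,[(round(a['p'],2),np.round(a['xyz'],3).tolist()) for a in r[:1]])
print(robot.observe()['time'])
E
```

```text
0.0 [ 0.29264297 -0.60780102  0.20478676] [-3.06170182e+00 -6.98728753e-01  6.04505790e-04] [-0.88076222  0.3763943   0.83017607] 0.09363584641504312
top unit [(0.97, [0.664, 0.07, -0.002])]
top drawer_face [(0.79, [0.46, 0.153, 0.039])]
top leg [(0.87, [0.537, -0.061, 0.093])]
top leg_push [(0.89, [0.569, -0.05, 0.118])]
top leg_pointer [(0.82, [0.575, -0.015, 0.138]), (0.47, [0.505, -0.08, 0.119])]
top lever_tip [(0.67, [0.59, 0.424, -0.001]), (0.6, [0.665, 0.068, -0.001])]
top mark [(0.52, [0.599, 0.062, 0.082]), (0.37, [0.767, 0.175, 0.084])]
scene unit [(0.63, [0.665, 0.068, 0.002])]
scene drawer_face [(0.92, [0.46, 0.156, 0.037]), (0.35, [0.403, 0.427, 0.002])]
scene leg [(0.81, [0.536, -0.059, 0.092])]
scene leg_push [(0.6, [0.572, -0.052, 0.118])]
scene leg_pointer [(0.86, [0.574, -0.015, 0.136])]
scene lever_tip [(0.55, [0.401, 0.427, 0.001]), (0.49, [0.503, -0.077, 0.117])]
scene mark [(0.62, [0.598, 0.062, 0.084])]
carton [(0.77, [0.76, 0.176, 0.132])]
jar [(0.53, [0.716, -0.016, 0.153])]
terminal [(0.62, [0.345, -0.311, 0.03])]
handset [(0.56, [0.401, 0.425, 0.023])]
soap [(0.69, [0.586, 0.411, 0.098])]
tape_roll [(0.83, [0.56, -0.32, 0.028])]
mug [(0.78, [0.699, -0.351, 0.038])]
1.15
```

View pics/t0.png

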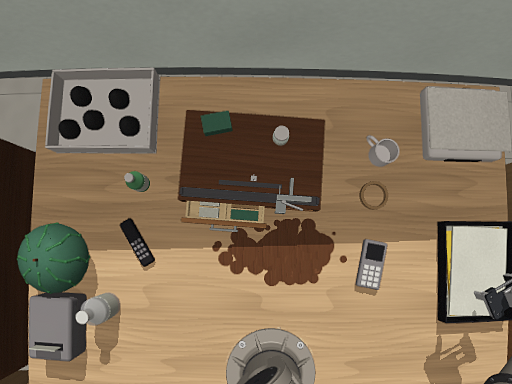

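View pics/s0.png

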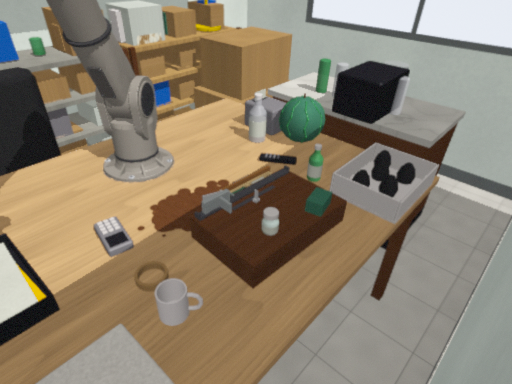

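```bash
python3 - <<'E'
from h import *
im,d=robot.get_image('top')
c=robot.calibration('top');K=np.array(c['camera_matrix']);E=np.array(c['extrinsics'])
print(K.round(1).tolist(),c['k1'],np.linalg.inv(E).round(3).tolist())
def px(p):
    q=E@np.append(p,1); x=np.array([q[0]/-q[2],-q[1]/-q[2]]); x=x*(1+c['k1']*(x@x)); return (K[:2,:2]@x+K[:2,2]).round(1)
for p in [[.664,.07,.085],[.46,.153,.039],[.537,-.061,.135],[.569,-.05,.118],[.575,-.015,.137],[.505,-.08,.119],[.599,.062,.127]]: print(p,px(np.array(p)))
# unit top plane points fit: mask of height 0.075-0.097
U,V=np.meshgrid(range(0,512,2),range(0,384,2)); uv=np.c_[U.ravel(),V.ravel()]
P=pts('top',d,uv); 
m=(P[:,2]>.078)&(P[:,2]<.09)&(d[V,U].ravel()>0)&(np.abs(P[:,1]-.07)<.3)&(np.abs(P[:,0]-.66)<.25)
Q=P[m]; b=cv2.minAreaRect(Q[:,:2].astype(np.float32)); print(b, m.sum())
E
```

```text
[[421.7, 0.0, 254.5], [0.0, 421.7, 191.5], [0.0, 0.0, 1.0]] -0.1419942341155341 [[0.013, 0.995, -0.101, 0.432], [-1.0, 0.014, 0.002, 0.06], [0.004, 0.101, 0.995, 1.342], [0.0, 0.0, 0.0, 1.0]]
[0.664, 0.07, 0.085] [250.8 157.2]
[0.46, 0.153, 0.039] [223.  224.8]
[0.537, -0.061, 0.135] [295.6 198.3]
[0.569, -0.05, 0.118] [291.3 187.8]
[0.575, -0.015, 0.137] [279.7 184.8]
[0.505, -0.08, 0.119] [301.5 209.8]
[0.599, 0.062, 0.127] [253.1 176.7]
((0.6308936476707458, 0.06948979198932648), (0.4327869117259979, 0.34535664319992065), 86.03009796142578) 2563
```

The top view shows the dark unit (px 180–325 × 110–222) with the drawer pulled out at the front (185–265, 213). The leg sits at its right end (295,195), with its pointer at about (280,185). The mark is at (254,178), which agrees with the networks. The scene view shows nothing standing close to the leg's path.

```bash
cat >> h.py <<'E'
def go(pos,yaw,s=None):
    "numbers for step_arm: pointing down, tool x at yaw"
    s=s or robot.observe(); R0=R.from_rotvec(s['orientation'])
    c,n=np.cos(yaw),np.sin(yaw); Rg=R.from_matrix(np.array([[c,n,0],[n,-c,0],[0,0,-1]]))
    t=R0.inv().apply(np.array(pos)-s['position'])/.4; dr=(R0.inv()*Rg).as_rotvec()/(np.pi/2)
    print('go',np.round(pos,3),'t',t.round(4).tolist(),'dr',dr.round(4).tolist())
E
python3 - <<'E'
from h import *
im,d=robot.get_image('top')
U,V=np.meshgrid(range(170,340),range(95,230)); P=pts('top',d,np.c_[U.ravel(),V.ravel()]).reshape(135,170,3)
B=[];
for j in range(25,150):
    z=P[:,j,2]; i=np.argmax(z>.07); B.append(P[i+1,j,:2] if .07<z[i+1]<.1 else [np.nan]*2)
B=np.array(B);B=B[~np.isnan(B[:,0])]
l=cv2.fitLine(B.astype(np.float32),cv2.DIST_HUBER,0,.01,.01).ravel(); print('back edge',l,len(B),np.arctan2(-l[0]*np.sign(l[1]),abs(l[1])))
go([.47,-.25,.26],-.06); go([.425,.155,.2],-.06)
E
```

```text
back edge [0.05656043 0.9983992  0.7967346  0.07310468] 99 -0.05659063
go [ 0.47 -0.25  0.26] t [0.7875, -0.6145, -0.1363] dr [-0.0, -0.0, 0.3239]
go [0.425 0.155 0.2  ] t [1.1254, -1.5756, 0.0138] dr [-0.0, -0.0, 0.3239]
```

Call:
{"method": "step_arm", "body": {"series": [{"translation":[0.79,-0.61,-0.14],"dr":[0,0,0.32]},{"translation":[0.79,-0.61,-0.14],"dr":[0,0,0.32]},{"translation":[0.79,-0.61,-0.14],"dr":[0,0,0.32]},{"translation":[0.79,-0.61,-0.14],"dr":[0,0,0.32]},{"translation":[0.79,-0.61,-0.14],"dr":[0,0,0.32]},{"translation":[0.79,-0.61,-0.14],"dr":[0,0,0.32]},{"translation":[0.79,-0.61,-0.14],"dr":[0,0,0.32]},{"translation":[0.79,-0.61,-0.14],"dr":[0,0,0.32]},{"translation":[0.79,-0.61,-0.14],"dr":[0,0,0.32]},{"translation":[0.79,-0.61,-0.14],"dr":[0,0,0.32]},{"translation":[0.79,-0.61,-0.14],"dr":[0,0,0.32]},{"translation":[0.79,-0.61,-0.14],"dr":[0,0,0.32]}], "claw": -1}}

```text
time: 2.25
position: [0.4728, -0.2493, 0.2619]
orientation: [-3.141, 0.079, -0.001]
force: [-0.3, -1.4, -0.4]
opening: 0.0938
gripper_force: 0.0
```

```bash
python3 - <<'E'
from h import *
go([.425,.155,.2],-.06)
E
```

```text
go [0.425 0.155 0.2  ] t [-0.17, -1.0035, 0.1548] dr [-0.0, -0.0006, 0.0063]
```

Call:
{"method": "step_arm", "body": {"series": [{"translation":[-0.17,-1.0,0.155],"dr":[0,0,0]},{"translation":[-0.17,-1.0,0.155],"dr":[0,0,0]},{"translation":[-0.17,-1.0,0.155],"dr":[0,0,0]},{"translation":[-0.17,-1.0,0.155],"dr":[0,0,0]},{"translation":[-0.17,-1.0,0.155],"dr":[0,0,0]},{"translation":[-0.17,-1.0,0.155],"dr":[0,0,0]},{"translation":[-0.17,-1.0,0.155],"dr":[0,0,0]},{"translation":[-0.17,-1.0,0.155],"dr":[0,0,0]},{"translation":[-0.17,-1.0,0.155],"dr":[0,0,0]},{"translation":[-0.17,-1.0,0.155],"dr":[0,0,0]},{"translation":[-0.17,-1.0,0.155],"dr":[0,0,0]},{"translation":[-0.17,-1.0,0.155],"dr":[0,0,0]}]}}

```text
time: 3.25
position: [0.4252, 0.1524, 0.1991]
orientation: [3.14, -0.082, -0.001]
force: [0.5, -0.2, -1.1]
opening: 0.0936
gripper_force: 0.0
```

```bash
python3 - <<'E'
from h import *
save('wrist','w1.png')
for n in ['drawer_face','leg','leg_push','leg_pointer','lever_tip','mark','unit']:
    r=robot.mark_of(n,'wrist'); print(n,[(round(a['p'],2),np.round(a['xyz'],3).tolist()) for a in r[:2]])
go([.425,.155,.03],-.06)
E
```

```text
drawer_face [(0.69, [0.46, 0.152, 0.043])]
leg [(0.72, [0.54, -0.057, 0.09])]
leg_push [(0.93, [0.575, -0.06, 0.115])]
leg_pointer [(0.69, [0.577, -0.017, 0.132])]
lever_tip [(0.27, [0.577, -0.018, 0.134])]
mark []
unit []
go [0.425 0.155 0.03 ] t [-0.0021, -0.0096, 0.4241] dr [0.0, -0.0002, 0.003]
```

View pics/w1.png

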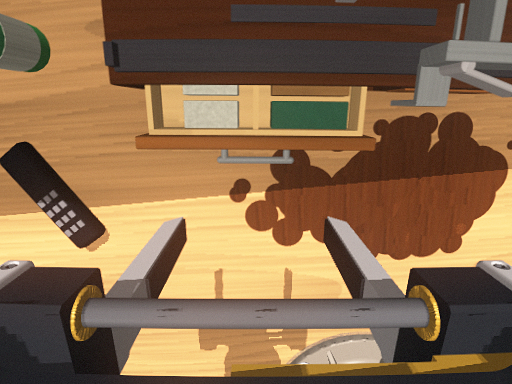

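Call:
{"method": "step_arm", "body": {"series": [{"translation":[0,-0.005,0.1],"dr":[0,0,0]},{"translation":[0,-0.005,0.2],"dr":[0,0,0]},{"translation":[0,-0.005,0.3],"dr":[0,0,0]},{"translation":[0,-0.005,0.39],"dr":[0,0,0]},{"translation":[0,-0.005,0.42],"dr":[0,0,0]},{"translation":[0,-0.005,0.42],"dr":[0,0,0]}]}}

```text
time: 4.15
position: [0.4235, 0.1529, 0.0287]
orientation: [3.139, -0.085, -0.008]
force: [-0.8, -0.8, 0.2]
opening: 0.0938
gripper_force: 0.0
```

Call:
{"method": "step_arm", "body": {"series": [{"translation":[0.015,0,0],"dr":[0,0,0]},{"translation":[0.03,0,0],"dr":[0,0,0]},{"translation":[0.045,0,0],"dr":[0,0,0]},{"translation":[0.06,0,0],"dr":[0,0,0]},{"translation":[0.075,0,0],"dr":[0,0,0]},{"translation":[0.09,0,0],"dr":[0,0,0]},{"translation":[0.105,0,0],"dr":[0,0,0]},{"translation":[0.12,0,0],"dr":[0,0,0]},{"translation":[0.135,0,0],"dr":[0,0,0]},{"translation":[0.15,0,0],"dr":[0,0,0]},{"translation":[0.165,0,0],"dr":[0,0,0]},{"translation":[0.18,0,0],"dr":[0,0,0]}]}}

```text
time: 5.15
position: [0.4979, 0.1498, 0.0314]
orientation: [3.14, -0.085, -0.0]
force: [-3.0, -0.2, 1.6]
opening: 0.0941
gripper_force: 1.3
```

Pushing the drawer, at about 3 N. Next I push on in small steps to the stop.

Call:
{"method": "step_arm", "body": {"series": [{"translation":[0.006,0,0],"dr":[0,0,0]},{"translation":[0.012,0,0],"dr":[0,0,0]},{"translation":[0.018,0,0],"dr":[0,0,0]},{"translation":[0.024,0,0],"dr":[0,0,0]},{"translation":[0.03,0,0],"dr":[0,0,0]},{"translation":[0.03,0,0],"dr":[0,0,0]}]}}

```text
time: 5.65
position: [0.5098, 0.1494, 0.0315]
orientation: [-3.14, 0.085, -0.001]
force: [-0.1, -0.2, -0.1]
opening: 0.0945
gripper_force: 0.0
```

Call:
{"method": "step_arm", "body": {"series": [{"translation":[0.006,0,0],"dr":[0,0,0]},{"translation":[0.012,0,0],"dr":[0,0,0]},{"translation":[0.018,0,0],"dr":[0,0,0]}]}}

```text
time: 5.9
position: [0.5145, 0.149, 0.0313]
orientation: [3.14, -0.085, -0.006]
force: [-28.5, 3.3, 24.9]
opening: 0.0939
gripper_force: 14.5
```

Call:
{"method": "step_arm", "body": {"series": [{"translation":[-0.04,0,0],"dr":[0,0,0]},{"translation":[-0.12,0,0],"dr":[0,0,0]},{"translation":[-0.12,0,-0.1],"dr":[0,0,0]},{"translation":[-0.12,0,-0.2],"dr":[0,0,0]},{"translation":[-0.12,0,-0.3],"dr":[0,0,0]},{"translation":[-0.12,0,-0.4],"dr":[0,0,0]},{"translation":[-0.12,0,-0.5],"dr":[0,0,0]},{"translation":[-0.12,0,-0.52],"dr":[0,0,0]}]}}

```text
time: 6.57
position: [0.4712, 0.1528, 0.2461]
orientation: [-3.138, 0.084, -0.013]
force: [0.9, 0.1, 0.4]
opening: 0.0942
gripper_force: 0.0
```

```bash
python3 - <<'E'
from h import *
go([.533,-.081,.22],np.pi/2-.06)
E
```

```text
go [ 0.533 -0.081  0.22 ] t [0.1852, 0.5756, 0.0651] dr [0.0027, -0.0057, -0.996]
```

Call:
{"method": "step_arm", "body": {"series": [{"translation":[0.185,0.575,0.065],"dr":[0,0,-1]},{"translation":[0.185,0.575,0.065],"dr":[0,0,-1]},{"translation":[0.185,0.575,0.065],"dr":[0,0,-1]},{"translation":[0.185,0.575,0.065],"dr":[0,0,-1]},{"translation":[0.185,0.575,0.065],"dr":[0,0,-1]},{"translation":[0.185,0.575,0.065],"dr":[0,0,-1]},{"translation":[0.185,0.575,0.065],"dr":[0,0,-1]},{"translation":[0.185,0.575,0.065],"dr":[0,0,-1]},{"translation":[0.185,0.575,0.065],"dr":[0,0,-1]},{"translation":[0.185,0.575,0.065],"dr":[0,0,-1]},{"translation":[0.185,0.575,0.065],"dr":[0,0,-1]},{"translation":[0.185,0.575,0.065],"dr":[0,0,-1]}]}}

```text
time: 7.57
position: [0.5305, -0.0822, 0.2135]
orientation: [2.459, 1.955, 0.001]
force: [0.0, -0.4, -0.4]
opening: 0.0941
gripper_force: 0.0
```

Call:
{"method": "step_arm", "body": {"series": [{"translation":[0,0,0],"dr":[0,0,-0.04]},{"translation":[0,0,0],"dr":[0,0,-0.04]}]}}

```text
time: 7.73
position: [0.5305, -0.0822, 0.2135]
orientation: [2.399, 2.028, 0.001]
force: [0.3, 0.7, 0.7]
opening: 0.0939
gripper_force: 0.0
```

```bash
python3 - <<'E'
from h import *
save('wrist','w2.png'); robot.get_image('top'); robot.get_image('scene')
for c in ['wrist','top','scene']:
  for n in ['drawer_face','leg','leg_push','leg_pointer','lever_tip','mark']:
    r=robot.mark_of(n,c); print(c,n,[(round(a['p'],2),np.round(a['xyz'],3).tolist()) for a in r[:1]])
print(robot.observe()['position'],robot.observe()['qpos'],robot.observe()['time'])
go([.533,-.081,.102],np.pi/2-.06)
E
```

```text
wrist drawer_face []
wrist leg [(0.75, [0.538, -0.057, 0.092])]
wrist leg_push [(0.7, [0.575, -0.059, 0.114])]
wrist leg_pointer [(0.97, [0.576, -0.016, 0.133])]
wrist lever_tip [(0.63, [0.507, -0.083, 0.12])]
wrist mark [(0.64, [0.599, 0.062, 0.082])]
top drawer_face [(0.82, [0.52, 0.148, 0.039])]
top leg [(0.91, [0.54, -0.063, 0.095])]
top leg_push [(0.82, [0.571, -0.047, 0.114])]
top leg_pointer [(0.63, [0.576, -0.013, 0.135])]
top lever_tip [(0.44, [0.502, -0.084, 0.122])]
top mark [(0.6, [0.6, 0.059, 0.084])]
scene drawer_face [(0.54, [0.578, -0.016, 0.139])]
scene leg [(0.89, [0.538, -0.056, 0.094])]
scene leg_push [(0.98, [0.573, -0.053, 0.115])]
scene leg_pointer [(0.96, [0.576, -0.015, 0.138])]
scene lever_tip [(0.57, [0.505, -0.078, 0.118])]
scene mark [(0.7, [0.576, -0.016, 0.138])]
[ 0.5300622  -0.0821514   0.21349951] [ 0.38582913  0.21905528 -0.40463823  1.88646579  0.09840909  1.05538016
 -0.22938258] 8.7833
go [ 0.533 -0.081  0.102] t [0.0041, 0.0068, 0.2787] dr [-0.0, -0.0, -0.0704]
```

View pics/w2.png

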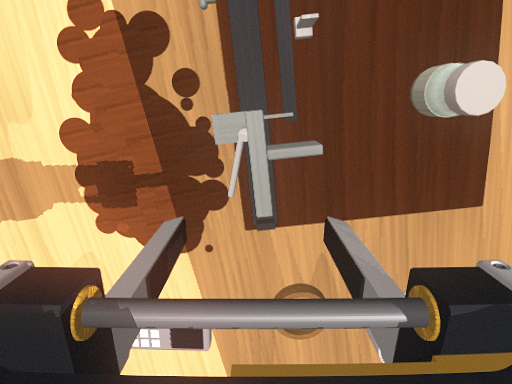

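Call:
{"method": "step_arm", "body": {"series": [{"translation":[0.004,0.007,0.0],"dr":[0,0,-0.07]},{"translation":[0.004,0.007,0.05],"dr":[0,0,-0.07]},{"translation":[0.004,0.007,0.1],"dr":[0,0,-0.07]},{"translation":[0.004,0.007,0.15],"dr":[0,0,-0.07]},{"translation":[0.004,0.007,0.2],"dr":[0,0,-0.07]},{"translation":[0.004,0.007,0.25],"dr":[0,0,-0.07]},{"translation":[0.004,0.007,0.275],"dr":[0,0,-0.07]},{"translation":[0.004,0.007,0.275],"dr":[0,0,-0.07]}]}}

```text
time: 9.45
position: [0.5319, -0.0808, 0.1016]
orientation: [-2.286, -2.151, 0.003]
force: [-0.6, -1.0, -0.4]
opening: 0.094
gripper_force: 0.0
```

Call:
{"method": "step_arm", "body": {"series": [{"translation":[0.01,0,0],"dr":[0,0,0]},{"translation":[0.02,0,0],"dr":[0,0,0]},{"translation":[0.03,0,0],"dr":[0,0,0]},{"translation":[0.04,0,0],"dr":[0,0,0]},{"translation":[0.05,0,0],"dr":[0,0,0]},{"translation":[0.06,0,0],"dr":[0,0,0]},{"translation":[0.07,0,0],"dr":[0,0,0]},{"translation":[0.08,0,0],"dr":[0,0,0]},{"translation":[0.09,0,0],"dr":[0,0,0]},{"translation":[0.1,0,0],"dr":[0,0,0]}]}}

```text
time: 10.28
position: [0.5359, -0.0414, 0.1039]
orientation: [2.288, 2.151, 0.0]
force: [-0.2, -4.8, 5.0]
opening: 0.0942
gripper_force: 2.6
```

```bash
python3 - <<'E'
from h import *
save('wrist','w3.png'); robot.get_image('top'); robot.get_image('scene')
for c in ['wrist','top','scene']:
  for n in ['leg','leg_push','leg_pointer','lever_tip','mark']:
    r=robot.mark_of(n,c); print(c,n,[(round(a['p'],2),np.round(a['xyz'],3).tolist()) for a in r[:1]])
s=robot.observe();print(s['position'],s['orientation'],s['force'],s['time'])
E
```

```text
wrist leg [(0.69, [0.543, -0.038, 0.093])]
wrist leg_push [(0.81, [0.576, -0.038, 0.116])]
wrist leg_pointer [(0.73, [0.577, 0.004, 0.132])]
wrist lever_tip [(0.57, [0.51, -0.066, 0.123])]
wrist mark [(0.87, [0.599, 0.061, 0.083])]
top leg [(0.57, [0.541, -0.04, 0.091])]
top leg_push [(0.59, [0.571, -0.031, 0.114])]
top leg_pointer [(0.66, [0.54, -0.042, 0.093])]
top lever_tip []
top mark [(0.52, [0.6, 0.06, 0.084])]
scene leg [(0.95, [0.54, -0.036, 0.092])]
scene leg_push [(0.84, [0.573, -0.029, 0.114])]
scene leg_pointer [(0.9, [0.577, 0.004, 0.136])]
scene lever_tip [(0.54, [0.504, -0.057, 0.116])]
scene mark [(0.57, [0.599, 0.062, 0.08])]
[ 0.53562735 -0.04107036  0.10353244] [2.28768048e+00 2.15310072e+00 2.18573087e-04] [ 2.31065403 -4.11926948  2.95085123] 11.1833
```

View pics/w3.png

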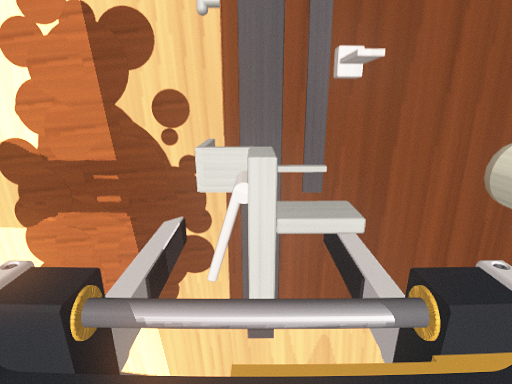

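The picture shows the back finger against the push arm, the leg moved about 20 mm and the lever still open and free. About 58 mm of travel is left to the mark.

Call:
{"method": "step_arm", "body": {"series": [{"translation":[0.011,0,0],"dr":[0,0,0]},{"translation":[0.022,0,0],"dr":[0,0,0]},{"translation":[0.033,0,0],"dr":[0,0,0]},{"translation":[0.044,0,0],"dr":[0,0,0]},{"translation":[0.055,0,0],"dr":[0,0,0]},{"translation":[0.066,0,0],"dr":[0,0,0]},{"translation":[0.077,0,0],"dr":[0,0,0]},{"translation":[0.088,0,0],"dr":[0,0,0]},{"translation":[0.099,0,0],"dr":[0,0,0]},{"translation":[0.11,0,0],"dr":[0,0,0]},{"translation":[0.12,0,0],"dr":[0,0,0]},{"translation":[0.13,0,0],"dr":[0,0,0]}]}}

```text
time: 12.18
position: [0.5386, 0.0109, 0.1035]
orientation: [2.288, 2.153, -0.0]
force: [1.0, -5.3, 4.2]
opening: 0.0943
gripper_force: 2.8
```

```bash
python3 - <<'E'
from h import *
im,d=save('wrist','w4.png'); robot.get_image('scene')
for c in ['wrist','scene']:
  for n in ['leg','leg_push','leg_pointer','mark']:
    r=robot.mark_of(n,c); print(c,n,[(round(a['p'],2),np.round(a['xyz'],3).tolist()) for a in r[:1]])
s=robot.observe();print(s['position'],s['orientation'],s['force'],s['time'])
cv2.imwrite('pics/w4c.png',cv2.resize(im[100:250,200:400,::-1],None,fx=4,fy=4))
c=robot.calibration('wrist'); print(np.array(c['extrinsics']).round(4).tolist(),c['k1'])
np.save('d4.npy',d)
E
```

```text
wrist leg [(0.86, [0.54, 0.014, 0.092])]
wrist leg_push [(0.75, [0.577, 0.013, 0.111])]
wrist leg_pointer [(0.95, [0.58, 0.054, 0.132])]
wrist mark [(0.91, [0.6, 0.06, 0.087])]
scene leg [(0.64, [0.542, 0.014, 0.091])]
scene leg_push [(0.69, [0.691, -0.346, 0.002])]
scene leg_pointer [(0.82, [0.578, 0.058, 0.138])]
scene mark [(0.52, [0.602, 0.062, 0.086])]
[0.53851768 0.01059945 0.10341499] [-2.28788508e+00 -2.15263307e+00  4.68613107e-04] [ 0.79947072 -4.08041408  1.9845771 ] 12.6833
[[0.9982, -0.0605, 0.0003, -0.537], [0.0583, 0.9596, -0.2754, -0.0414], [0.0164, 0.2749, 0.9613, -0.3059], [0.0, 0.0, 0.0, 1.0]] -0.03597773271108768
```

View pics/w4c.png

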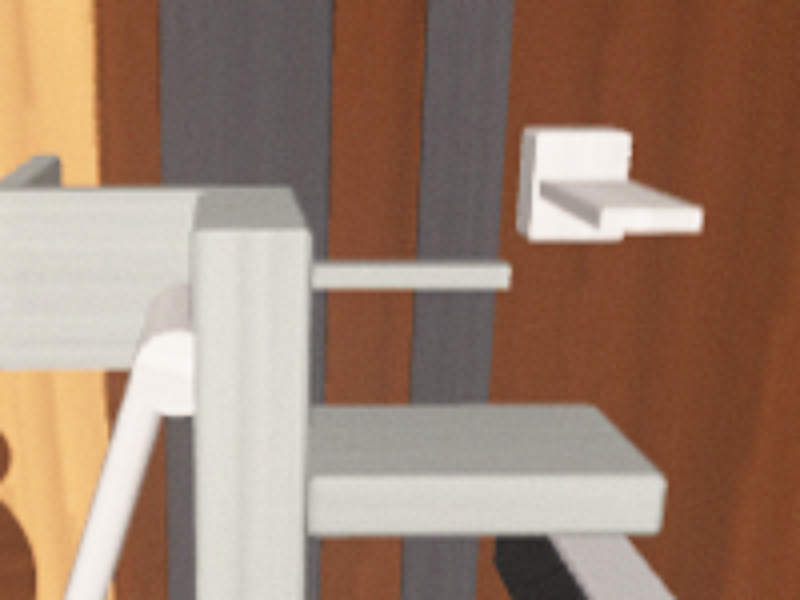

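The crop shows the pointer end at about (324,169) full px and the mark's plate top at about (362,154). The pointer is still a little short, and the lever is open.

```bash
cat >> h.py <<'E'
def ray(cam,u,v,z):
    c=robot.calibration(cam);K=np.array(c['camera_matrix']);M=np.linalg.inv(np.array(c['extrinsics']))
    q=cv2.undistortPoints(np.array([[[u,v]]],float),K,np.array([c['k1'],0,0,0])).ravel()
    r=M[:3,:3]@[q[0],-q[1],-1]; o=M[:3,3]; return o+r*(z-o[2])/r[2]
def gap(p,m,yaw=-.06):
    "travel left: pointer px p, mark plate top px m, wrist"
    a,b=ray('wrist',*p,.136),ray('wrist',*m,.127); print(a.round(4),b.round(4)); return (b-a)[:2]@[-np.sin(yaw),np.cos(yaw)]
E
python3 - <<'E'
from h import *
d=np.load('d4.npy'); print(gap((323.75,168.75),(362.5,154)))
print(pts('wrist',d,[(320,169),(362,154),(365,154),(268,170),(300,229)]).round(4))
E
```

```text
[0.5777 0.0577 0.136 ] [0.6011 0.0627 0.127 ]
0.006365756507845422
[[0.5759 0.0575 0.1353]
 [0.6007 0.0628 0.1274]
 [0.602  0.0628 0.1283]
 [0.5485 0.0587 0.1357]
 [0.5653 0.0223 0.1318]]
```

Call:
{"method": "step_arm", "body": {"series": [{"translation":[0.008,0,0],"dr":[0,0,0]},{"translation":[0.016,0,0],"dr":[0,0,0]},{"translation":[0.016,0,0],"dr":[0,0,0]},{"translation":[0.016,0,0],"dr":[0,0,0]}]}}

```text
time: 13.02
position: [0.5389, 0.0173, 0.1034]
orientation: [-2.287, -2.153, 0.0]
force: [-0.3, -4.0, 1.1]
opening: 0.094
gripper_force: 2.1
```

```bash
python3 - <<'E'
from h import *
im,d=save('wrist','w5.png')
for n in ['leg','leg_pointer','mark']:
    r=robot.mark_of(n,'wrist'); print(n,[(round(a['p'],2),np.round(a['xyz'],3).tolist()) for a in r[:1]])
s=robot.observe();print(s['position'],s['force'],s['time'])
cv2.imwrite('pics/w5c.png',cv2.resize(im[100:250,200:400,::-1],None,fx=4,fy=4))
E
```

```text
leg [(0.9, [0.544, 0.023, 0.092])]
leg_pointer [(0.96, [0.584, 0.059, 0.132])]
mark [(0.83, [0.597, 0.061, 0.085])]
[0.53890865 0.01705996 0.10341805] [-0.27046401 -4.17830905  1.38492114] 13.2167
```

View pics/w5c.png

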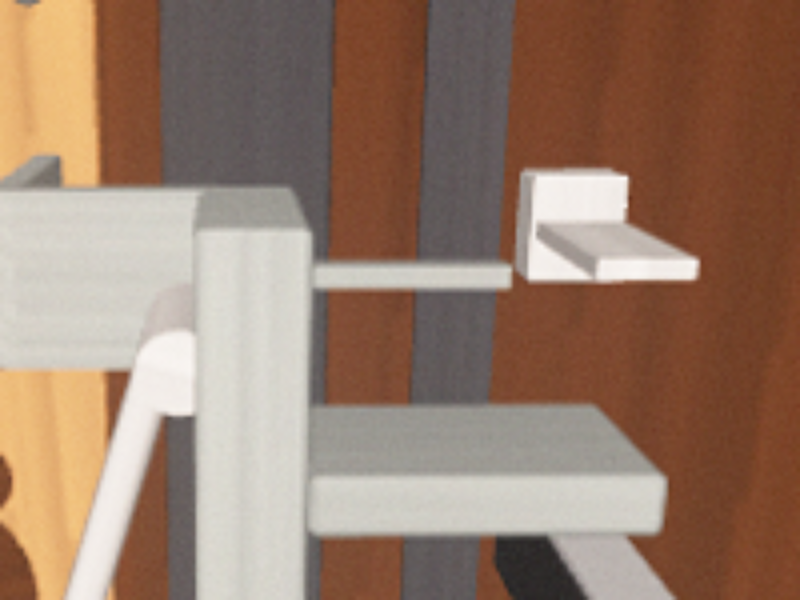

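```bash
python3 - <<'E'
from h import *
print(gap((323.75,168.75),(362,167.25)))
E
```

```text
[0.5781 0.0641 0.136 ] [0.6015 0.0617 0.127 ]
-0.001057371210768623
```

Call:
{"method": "step_arm", "body": {"series": [{"translation":[0.001,0,0],"dr":[0,0,0]},{"translation":[0.001,0,0],"dr":[0,0,0]},{"translation":[0.001,0,0],"dr":[0,0,0]},{"translation":[0.001,0,0],"dr":[0,0,0]},{"translation":[0.001,0,0],"dr":[0,0,0]},{"translation":[0.001,0,0],"dr":[0,0,0]},{"translation":[0.001,0,0],"dr":[0,0,0]},{"translation":[0.001,0,0],"dr":[0,0,0]},{"translation":[0.001,0,0],"dr":[0,0,0]},{"translation":[0.001,0,0],"dr":[0,0,0]}], "claw": 1, "grip_force": 25}}

```text
time: 14.05
position: [0.5386, 0.0174, 0.1033]
orientation: [-2.287, -2.153, 0.001]
force: [-1.0, -5.8, -0.3]
opening: 0.031
gripper_force: 3.0
```

Opening is 31 mm and still closing; the closed pair measures 24 mm.

Call:
{"method": "step_arm", "body": {"series": [{"translation":[0,0,0],"dr":[0,0,0]},{"translation":[0,0,0],"dr":[0,0,0]},{"translation":[0,0,0],"dr":[0,0,0]},{"translation":[0,0,0],"dr":[0,0,0]},{"translation":[0,0,0],"dr":[0,0,0]},{"translation":[0,0,0],"dr":[0,0,0]},{"translation":[0,0,0],"dr":[0,0,0]},{"translation":[0,0,0],"dr":[0,0,0]}], "grip_force": 40}}

```text
time: 14.72
position: [0.5398, 0.0174, 0.1033]
orientation: [2.287, 2.153, 0.001]
force: [8.6, -4.9, -8.3]
opening: 0.0229
gripper_force: 40.7
```

```bash
python3 - <<'E'
from h import *
im,d=save('wrist','w6.png')
s=robot.observe();print(s['position'],s['force'],s['opening'],s['gripper_force'],s['time'])
for n in ['drawer_face']:
    robot.get_image('top'); r=robot.mark_of(n,'top'); print(n,[(round(a['p'],2),np.round(a['xyz'],3).tolist()) for a in r[:2]])
cv2.imwrite('pics/w6c.png',cv2.resize(im[100:300,180:400,::-1],None,fx=3,fy=3))
E
```

```text
[0.5397569  0.01740632 0.10325266] [ 7.60326116 -5.30293256 -8.27496134] 0.02312189691426305 40.72801787406206 14.7667
drawer_face [(0.63, [0.521, 0.149, 0.042])]
```

View pics/w6c.png

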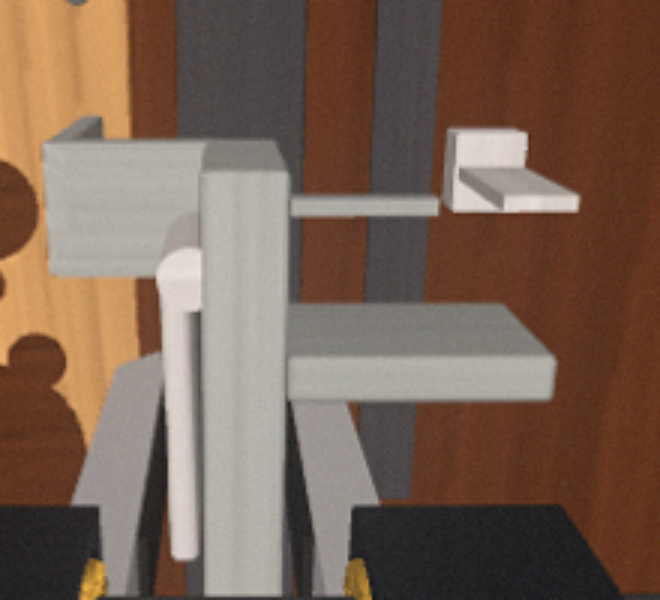

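The crop shows the lever flat along the bar and gripped. The pointer end (435,206 in the crop) is level with the mark's plate (540,203), and the drawer is shut.

```bash
python3 - <<'E'
from h import *
print(robot.job_done())
E
```

```text
the job is handed in; nothing more can be done
None
```

I handed the job in at about 15 s: the drawer is shut, the pointer is about 1 mm from level with the mark, and the lever is squeezed closed and held at 40 N; no verdict was shown.

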